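# Strike the prop box: off the show stand and into the transport rack

## Task

The show is over: slide the wooden prop box off the show stand, where spring rollers hold it, and stow it in the empty transport rack. Slide it in through the mouth so that its own base board lifts the drop catch, and push it fully home, firmly but without ramming it, until the catch falls shut behind it; do not touch the catch yourself, keep the box upright, and leave the other things on the table where they are.

Things in the scene. Friction and masses are not known exactly. Their poses are not given: they have to be found in the camera images.
- box_mid (a point): centre of the loose prop box, 43 mm above its underside; about 0.35 kg, z up. Pale wooden body with black edge strips, 90 mm along x, 56 along y, 70 high, centred on a black base board 110 (x) by 84 (y) by 16 mm thick; whole height 86. The board juts out 14 mm at each side, 10 at each end, with a notch half-way along each side. The same when turned half a turn.
- stand: show stand fixed to the table: dark plate 8 mm thick, x -80 to 66, y +-58 mm. Origin on the table under the centre of the seated box, whose x lies along the stand's x, underside 8 mm up. Side rails (top 30 mm up) have lips over the base board from x 15.5 to 58.5 mm, and an end stop at x 55.5, so the box only comes off by sliding towards -x. Clear of the lips after 45 mm.
- rollers (a point): middle between the stand's two spring rollers, 16 mm up, under the seated box. They sit in the notches of its base board; roughly 8 to 14 N of pull towards the stand's -x clicks them out. After 60 mm of travel the board is clear of them and of the lips and the box can be lifted.
- rack: empty transport rack fixed to the table. Origin on the table at the middle of the mouth, under the locking face of the shut catch; x points into the rack, y to the catch's side, z up. The box slides on the table itself between guide rails 6 mm high, 88 mm apart inside of x -40 mm, flaring to 106 mm apart at x -75. Stowed, the box's centre is at x 55 to 60 mm, y 0, its x along the rack's.
- deck_edge (a point): middle of the front edge of the rack's plywood deck, on its top face (102 mm up). The deck covers the bay from rack x 26 to 100 mm, underside 92 mm up, so the box enters only through the mouth; side panels stand under it at y +-60 to +-70 mm.
- stop_face (a point): face of the fixed stop bar (16 mm high) across the far end of the bay, at rack x 115.5 mm. A spring buffer stands 11 mm proud of it at y 17 mm, 9 mm up: about 2.5 N at first touch, 7 N when the box meets the bar. Let go, it presses the box back against the catch.
- catch_nose (a point): lowest inner edge of the drop catch's nose, 7 mm up when shut. The nose spans rack y 34 to 61 mm and x -35 to 0; its underside slopes, so a base board sliding in lifts it and runs beneath it. It falls by its own weight when the board's rear edge has passed it: push the box 1 to 2 mm beyond centre x 55 mm; the stop bar allows 5 mm.
- catch_pivot (a point): hinge pin of the drop catch, at rack x -70, y 57.5 mm, 19 mm up. The catch is a steel bar running from here to the nose, y 54 to 61 mm, 13 to 25 mm above the table, with a low thumb tab (33 mm up) near the nose.
- catch (a joint): angle of the drop catch in rad: 0 is shut (down), about 0.13 while it rides on the base board, up to 0.9.
- full_rack: the twin rack, fixed: a like box is stowed in it, its catch down; same shape and axes as the empty rack. Nothing to do here.
- goblet: bystander: aluminium cup 68 mm across, 85 mm high; origin at the centre of its underside
- card_box: bystander: flat paper card box 90 x 65 x 20 mm; origin at the centre of its underside
- coin_stack: bystander: brass stack 32 mm across, 26 mm high; origin at the centre of its underside
- tape_roll: bystander: black roll of tape 104 mm across, 48 mm high; origin at the centre of its underside
- link_ring: bystander: steel ring 110 mm across lying flat; origin at its centre
- driver: bystander: screwdriver lying on the table
- wand: bystander: black rod with white ends, 280 mm long, 13 mm thick, lying on the table; origin at its middle
Not all that is in view belongs to the job. Leave any pink or turquoise look-alike of the part that bears box_mid alone. Of the things that look like the stand, the larger one is meant.

How it is judged (in metres and radians):
On the way, in this order (a step that is already met when the one before it is completed fails the run):
1. the box has been slid out of the show stand (horizontal distance between box_mid and stand above 0.07 m), for 0.1 s.
2. the box, entering the rack's mouth, carries the drop catch on its base board (value of joint catch above 0.08 rad and x of box_mid in the frame of rack between -0.07 and 0.045 m and z of box_mid in the frame of rack below 0.052 m), for 0.1 s.
At the end, for the whole second after the job is handed in: The box stands upright (within 0.06 rad) and at rest in the empty rack, its centre 52 to 63 mm inside the mouth and within 5 mm of the rack's middle line, lengthwise along it (within 0.08 rad), and the catch has dropped shut (below 0.03 rad) behind its base board (x of box_mid in the frame of rack between 0.052 and 0.063 m and y of box_mid in the frame of rack between -0.005 and 0.005 m and angle between the x axis of box_mid and the x axis of rack, either way round below 0.08 rad and angle between box_mid's own z axis and vertical below 0.06 rad and value of joint catch below 0.03 rad and linear speed of prop_box below 0.02 m/s); the robot touches nothing.
It fails at once if the gripper pushes the catch (contact force between the fingers and catch above 2 N).
It fails at once if the box is tipped over (more than 0.6 rad) (angle between box_mid's own z axis and vertical above 0.6 rad).
It fails at once if another thing on the table is moved by more than 30 mm (distance of any of goblet, card_box, coin_stack, tape_roll, link_ring, driver, wand from where it was at the start of the episode above 0.03 m).
It fails at once if the box is rammed against the rack or its stop (over 40 N) (contact force between prop_box and rack above 40 N).
It also fails if it takes over 51 s, if anything falls off the work surface, if the arm or the gripper's body presses on something with over 40 N, if the wrist force passes 120 N, or if a joint passes its speed limit or range.

## Robot

A 6-joint arm with a two-finger parallel gripper is mounted at the origin on the work surface. World frame = base frame: x ahead of the robot, y to its left, z up, the work surface at z = 0. Lengths are in mm, angles in rad, forces in N, time in s.
With the tool pointing down it reaches from about 350 to 850 mm from the base axis. Payload 8.1 kg.
Tool frame: the origin (TCP) lies midway between the tips of the shut fingers; the grasp point (between the pads) lies 19 mm behind it; z points along the fingers, y is the direction in which the jaws open and shut (so a half turn about z gives the same grasp; the last joint's range is limited). The gripper opens to 85 mm and grips with 20 to 120 N. Pads are 22 mm wide; open, the fingers measure 114 mm over their backs; the gripper's body (76 mm by 85 mm) begins 54 mm behind the grasp point. The pads swing forward as they close: fully open they stand 13 mm farther back than shut.
Start: joints at [-1.379, 0.13, 1.488, -0, 1.523, -0.085], TCP at [163.988, -577.16, 231.292] pointing down, gripper open.
Joint ranges: [-2.96, 2.96], [-0.89, 2.26], [0.02, 2.5], [-1.34, 4.48], [0, 2.73], [-2.66, 2.66]. Speed limits (rad/s): [2.39, 2.39, 2.79, 3.14, 3.14, 3.14].

## Interface

Orientations are given as a 3x3 rotation matrix whose columns are the frame's x, y, z axes.
In Python, from plant import robot gives the robot as it stands.
- The arm moves only by the tool step_arm, never from a script. Its argument "targets" is a list that holds one entry, the list of rows, each a list of 5 numbers: the shift along the tool's x, y, z in cm, then the turn about the tool's z in degrees, then the finger opening in cm, from 0 to 8.54. A call has exactly 10 rows; each row is the pose to reach, as a shift and turn from the pose measured when the call began, along the tool's axes at that moment; what a row does not reach only later rows make up. A row lasts 1/8 s, in which the tool goes at most 62.5 mm and 10.7 degrees, less where a joint would pass 70% of its speed; a pose out of reach is approached as far as the arm can. A call with a gripper value outside its range is refused whole. The fingers move at their own pace and stop on an object; "grip_force" is the grip in N (left out, the last holds). Time passes only in rows, so rows that repeat a pose let the fingers close, or fill a call up. It gives the time, the measured TCP pose, the force and the opening at its end, in the units of the state.
- robot.state(): the state, without advancing time (a new reading comes with each control period).
- robot.capture(name): name is "scene" or "top" or "wrist"; returns a dict with "color" (400x640x3 uint8, red, green, blue), "intrinsics" (3x3 intrinsics, pixels), "cam_to_world" (4x4, takes a point from camera to world coordinates). Camera axes: x right, y up, looking along -z (the intrinsics and any distortion apply to the point x, -y, -z); pixel columns grow to the right and rows downward; lengths in mm; the calibration is good to about 2 mm. The wrist camera is an equidistant fisheye: a pixel r from the principal point sees the ray r / f radians off the axis. A picture is of the moment at which its call begins. There is no depth.
- robot.job_done(): hands the job in, once; it reports no verdict.
Trained networks look in a picture, given as the dict that the camera call returned (one of the last four; its "shot" number tells which), for a name from the list of things; names that differ only in an ending like _2 or _b are one class to them, and where a whole thing is asked for, a point or a joint stands for the part that bears it (a point fixed in the world has none). Each returns a list of dicts, best first, with "score" (0 to 1); they miss things now and then, are a little off and sometimes report something else, mostly with a low value. They report only what shows in the picture. A call takes as long as a camera call. They do not tell look-alikes from the thing itself.
- robot.find_in(query, picture): "bbox" ([left, top, right, bottom] in pixels, round what is visible of it).
The state is a dict: "t": time; "q": joint angles; "qd": joint speeds; "effort": joint torques, N m; "ee_pos": TCP position; "ee_rot": TCP orientation; "ft_force": force on the tool from outside, world axes, zero at the start; "wrist_torque": the same for the moment, N m; "opening": opening from 0.0 (shut) to 1.0 (fully open).
Only numpy, scipy, OpenCV 4.12 (cv2) and the standard library are available. Lean on these libraries where they do the work, as an engineer would, in place of code of your own. Each camera call takes 0.05 s, during which the arm holds its last target.

## Working session

There is one attempt and no reset: what is moved stays moved. The work goes in short steps, Python scripts to look and compute and a tool call to move; the robot and the scene stay as the last step left them, time stands still between calls to the robot, and variables do not carry over. Pictures are saved under pics/ and viewed, and the job is handed in when it is done.

Besides the shell and the picture viewer there is one more tool, called after ">>>" by a JSON object that holds its "api" and its "payload", one argument or row to a line. step_arm: Moves the arm, as the interface text tells. Its arguments: {"type":"object","properties":{"targets":{"type":"array","items":{"type":"array","items":{"type":"array","items":{"type":"number"}}}},"grip_force":{"type":"number"}},"required":["targets"]}

```bash
ls; mkdir -p pics
python3 - <<'E'
from plant import robot
import cv2
print(robot.state())
for n in ["scene","top","wrist"]:
    c=robot.capture(n)
    cv2.imwrite(f"pics/{n}0.png",c["color"][:,:,::-1])
    print(n,c["shot"],c["intrinsics"].tolist(),c["cam_to_world"].round(3).tolist(),[k for k in c])
    for q in ["box_mid","stand","rack","full_rack","catch"]:
        print(q,[( [round(v) for v in d["bbox"]],round(d["score"],2)) for d in robot.find_in(q,c)])
E
```

```text
pics
{'t': 0.0, 'q': array([-1.37940311e+00,  1.31161196e-01,  1.48932068e+00,  1.23513885e-05,
        1.52300152e+00, -8.53898328e-02]), 'qd': array([-0.00114737, -0.00193638,  0.00123453,  0.00095455, -0.00010331,
        0.0014905 ]), 'effort': array([-3.35264040e-04, -5.69392848e+01, -5.00558782e+01, -3.03600773e-04,
        1.47340778e-02, -2.10132106e-05]), 'ee_pos': array([ 163.88076938, -576.59487078,  230.22168949]), 'ee_rot': array([[ 9.61939680e-01,  2.73261655e-01, -3.47556204e-04],
       [ 2.73261821e-01, -9.61937900e-01,  1.85855544e-03],
       [ 1.73544451e-04, -1.88279207e-03, -9.99998212e-01]]), 'ft_force': array([-0.44273211,  0.4012624 , -0.3685357 ]), 'wrist_torque': array([ 0.02345833, -0.04454544,  0.04003132]), 'opening': 1.001394561454985}
scene 1 [[374.76253675282845, 0.0, 318.6433500775208], [0.0, 374.76253675282845, 200.81135139898294], [0.0, 0.0, 1.0]] [[0.365, -0.629, 0.686, 1248.176], [0.931, 0.229, -0.285, -240.796], [0.022, 0.743, 0.669, 821.215], [0.0, 0.0, 0.0, 1.0]] ['color', 'intrinsics', 'cam_to_world', 'shot']
box_mid [([318, 146, 354, 186], 0
[... 536 characters left out ...]
1.0]] ['color', 'intrinsics', 'cam_to_world', 'shot']
box_mid [([259, 267, 296, 296], 0.98), ([213, 235, 251, 273], 0.68), ([260, 176, 283, 214], 0.6)]
stand [([150, 245, 182, 288], 0.89), ([252, 174, 293, 221], 0.87)]
rack [([393, 152, 443, 215], 0.91)]
full_rack [([332, 148, 372, 210], 0.64), ([390, 154, 443, 217], 0.42)]
catch [([395, 193, 404, 217], 0.5)]
wrist 3 [[309.70691628693146, 0.0, 322.65618040242657], [0.0, 309.70691628693146, 202.30132301147967], [0.0, 0.0, 1.0]] [[0.273, 0.913, 0.302, 241.289], [-0.962, 0.26, 0.085, -553.994], [-0.001, -0.314, 0.95, 373.705], [0.0, 0.0, 0.0, 1.0]] ['color', 'intrinsics', 'cam_to_world', 'shot']
box_mid []
stand []
rack []
full_rack []
catch []
```

Run:
```python
import cv2
a=cv2.imread("pics/top0.png"); cv2.imwrite("pics/topcrop.png",cv2.resize(a[120:320,130:470],None,fx=2.35,fy=2.35,interpolation=cv2.INTER_CUBIC))
a=cv2.imread("pics/scene0.png"); cv2.imwrite("pics/scenecrop.png",cv2.resize(a[120:330,120:430],None,fx=2.5,fy=2.5,interpolation=cv2.INTER_CUBIC))
```

```text
(no output)
```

View pics/topcrop.png

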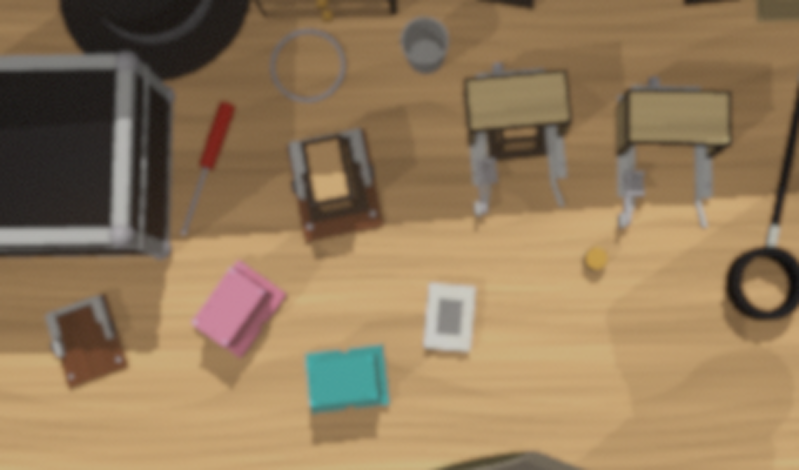

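View pics/scenecrop.png

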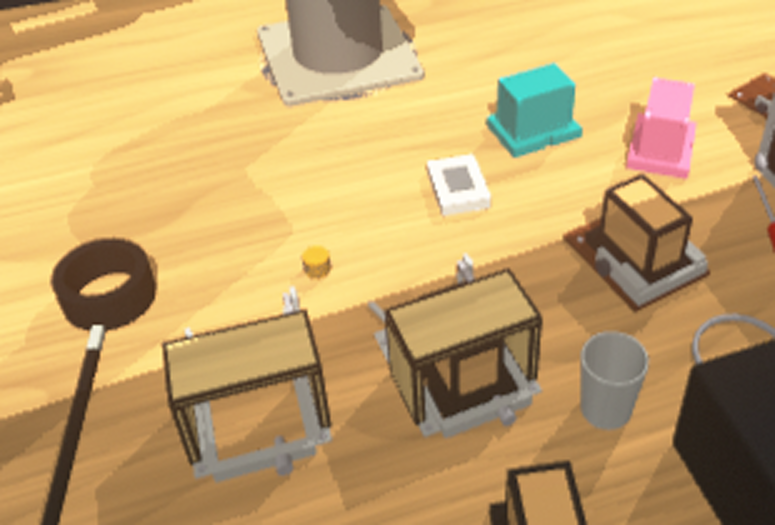

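View pics/top0.png

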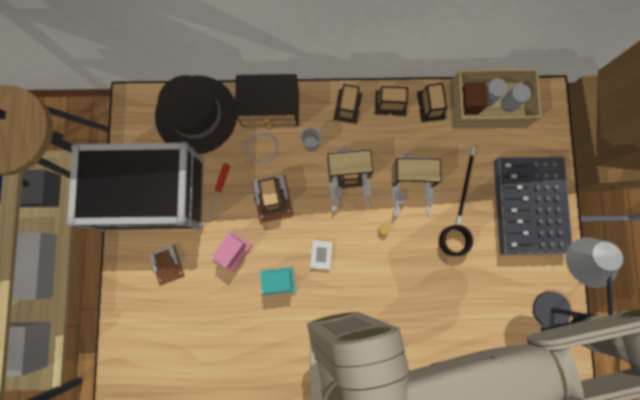

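The top view shows the empty rack on the right (418,180) with its mouth towards the robot, and the full rack left of it at (350,175). The stand with the wooden box is at (272,197), with its open end towards the robot. The pink, turquoise and small-stand decoys are at lower left. Next I'll get rough poses.

```bash
cat > h.py <<'E'
import numpy as np, cv2
def ray(c,px):
    px=np.atleast_2d(np.array(px,float)); K=c["intrinsics"];T=c["cam_to_world"]
    u=(px[:,0]-K[0,2])/K[0,0]; v=(px[:,1]-K[1,2])/K[1,1]
    if c.get("fish"):
        r=np.hypot(u,v)+1e-12; s=np.sin(r)/r; d=np.stack([u*s,-v*s,-np.cos(r)],1)
    else: d=np.stack([u,-v,-np.ones_like(u)],1)
    return T[:3,3], d@T[:3,:3].T
def unproj(c,px,z):
    o,d=ray(c,px); t=(z-o[2])/d[:,2]; return o+d*t[:,None]
def proj(c,P):
    P=np.atleast_2d(np.array(P,float)); T=c["cam_to_world"];K=c["intrinsics"]
    p=(P-T[:3,3])@T[:3,:3]; x,y,z=p[:,0],-p[:,1],-p[:,2]
    if c.get("fish"):
        rr=np.hypot(x,y)+1e-12; th=np.arctan2(rr,z); u=x/rr*th; v=y/rr*th
    else: u=x/z; v=y/z
    return np.stack([u*K[0,0]+K[0,2],v*K[1,1]+K[1,2]],1)
def cap(robot,n,name=None):
    c=robot.capture(n)
    if n=="wrist": c["fish"]=True
    if name: cv2.imwrite(f"pics/{name}.png",c["color"][:,:,::-1]); import pickle; pickle.dump(c,open(f"pics/{name}.pkl","wb"))
    return c
def frame(o,yaw,pts):
    pts=np.atleast_2d(np.array(pts,float)); c,s=np.cos(yaw),np.sin(yaw)
    return np.stack([o[0]+c*pts[:,0]-s*pts[:,1],o[1]+s*pts[:,0]+c*pts[:,1],pts[:,2]],1)
E
python3 - <<'E'
from h import *
from plant import robot
c=cap(robot,"top","top1")
s=2.35
def o(x,y): return (130+x/s,120+y/s)
# box top corners crop px, z=94
P=unproj(c,[o(306,143),o(343,138),o(357,208),o(316,215)],94); print("box top guess",P.round(),P.mean(0).round())
P=unproj(c,[o(627,90),o(730,90),o(730,145),o(626,145)],102); print("deck",P.round())
P=unproj(c,[o(466,77),o(567,70),o(571,124),o(473,130)],102); print("deck full",P.round())
for q in ["coin_stack","tape_roll","goblet","card_box","driver","wand","link_ring"]:
    for d in robot.find_in(q,c)[:2]:
        b=d["bbox"]; print(q,round(d["score"],2),unproj(c,[((b[0]+b[2])/2,(b[1]+b[3])/2)],15).round().tolist())
E
```

```text
box top guess [[602. 259.  94.]
 [608. 209.  94.]
 [512. 190.  94.]
 [503. 245.  94.]] [556. 226.  94.]
deck [[ 669. -180.  102.]
 [ 667. -320.  102.]
 [ 590. -316.  102.]
 [ 592. -176.  102.]]
deck full [[ 690.   40.  102.]
 [ 698.  -99.  102.]
 [ 622. -102.  102.]
 [ 615.   31.  102.]]
coin_stack 0.58 [[439.0, -145.0, 15.0]]
coin_stack 0.46 [[600.0, -264.0, 15.0]]
tape_roll 0.73 [[401.0, -376.0, 15.0]]
goblet 0.75 [[764.0, 94.0, 15.0]]
card_box 0.69 [[367.0, 67.0, 15.0]]
driver 0.61 [[586.0, 413.0, 15.0]]
wand 0.85 [[586.0, -422.0, 15.0]]
link_ring 0.59 [[729.0, 265.0, 15.0]]
```

>>> {"api": "step_arm", "payload": {
  "targets": [
    [[4.5,-2.6,-2,2,8.5],[9,-5.2,-4,4,8.5],[13.5,-7.8,-6,6,8.5],[18,-10.4,-8,8,8.5],[22.5,-13,-10,10,8.5],[27,-15.6,-10,12,8.5],[31.5,-18.2,-10,14,8.5],[36,-21,-10,16,8.5],[39.3,-22.8,-10,16,8.5],[39.3,-22.8,-10,16,8.5]]
  ]
}}

```text
t: 2.55
ee_pos: [481.2, -248.4, 331.2]
ee_rot: [[1.0, 0.001, 0.0], [0.001, -1.0, 0.001], [0.0, -0.001, -1.0]]
ft_force: [-0.1, -0.6, -0.3]
opening: 0.993
```

Run:
```python
from h import *
from plant import robot
s=robot.state(); print(s["t"],s["ee_pos"].round(1),s["ee_rot"].round(3).tolist(),s["qd"].round(3))
c=cap(robot,"wrist","w1"); print(c["cam_to_world"].round(3).tolist())
cv2.imwrite("pics/w1b.png",cv2.resize(c["color"][:,:,::-1],(800,500),interpolation=cv2.INTER_CUBIC))
```

```text
2.55 [ 481.2 -248.4  331.2] [[1.0, 0.001, 0.0], [0.001, -1.0, 0.001], [0.0, -0.001, -1.0]] [-0.053 -0.012  0.011 -0.022  0.005 -0.035]
[[0.001, 0.949, 0.314, 561.489], [-1.0, 0.002, -0.001, -247.175], [-0.002, -0.314, 0.949, 473.578], [0.0, 0.0, 0.0, 1.0]]
```

View pics/w1b.png

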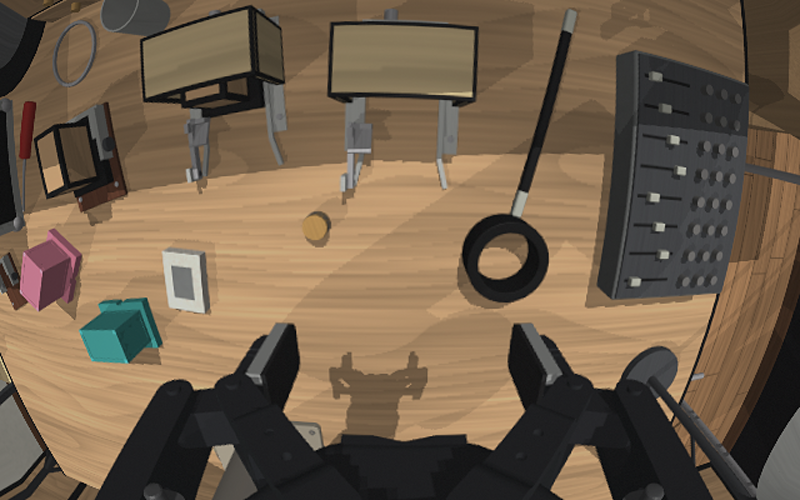

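The wrist view shows the empty rack's deck at (330-478, 22-100) in the enlarged picture, with rails and catch below it towards the robot. I'll zoom in on it.

Run:
```python
import cv2
a=cv2.imread("pics/w1.png"); cv2.imwrite("pics/w1c.png",cv2.resize(a[5:165,250:400],None,fx=3.7,fy=3.7,interpolation=cv2.INTER_CUBIC));
```

```text
(no output)
```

View pics/w1c.png

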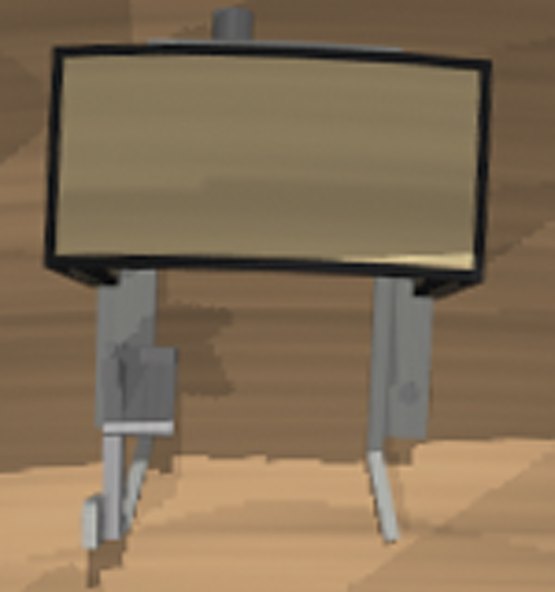

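Run:
```python
from h import *
import pickle
from scipy.optimize import least_squares
c=pickle.load(open("pics/w1.pkl","rb"))
o=lambda x,y:(250+x/3.7,5+y/3.7)
obs=[((100,70,102),o(53,47)),((100,-70,102),o(490,62)),((26,70,92),o(46,269)),((26,-70,92),o(482,284)),((-40,-44,6),o(370,451)),((-75,-53,6),o(386,541))]
P=[a for a,_ in obs];U=np.array([b for _,b in obs])
f=lambda p:(proj(c,frame(p[:2],p[2],P))-U).ravel()
r=least_squares(f,[565,-247,0]); print(r.x.round(3),np.degrees(r.x[2]).round(2)); print(r.fun.reshape(-1,2).round(1))
x=r.x
im=cv2.resize(c["color"][:,:,::-1][5:165,250:400],None,fx=3.7,fy=3.7,interpolation=cv2.INTER_CUBIC)
def L(a,b,col=(0,0,255)):
    q=(proj(c,frame(x[:2],x[2],[a,b]))-[250,5])*3.7; q=q.round().astype(int); cv2.line(im,tuple(map(int,q[0])),tuple(map(int,q[1])),col,1)
for z in(102,92):
    L((26,70,z),(100,70,z));L((26,-70,z),(100,-70,z));L((26,70,z),(26,-70,z));L((100,70,z),(100,-70,z))
for s in(1,-1): L((-40,44*s,6),(30,44*s,6),(0,255,0));L((-40,44*s,6),(-75,53*s,6),(0,255,0))
L((-70,57.5,19),(0,57.5,19),(255,0,0));L((0,34,7),(0,61,7),(255,0,0))
cv2.imwrite("pics/w1d.png",im)
```

```text
[ 5.66840e+02 -2.44146e+02 -3.20000e-02] -1.86
[[ 0.3  0.5]
 [-0.   0.1]
 [ 1.5 -0.1]
 [-1.3 -0.5]
 [-0.5  0.6]
 [-0.1 -0.7]]
```

View pics/w1d.png

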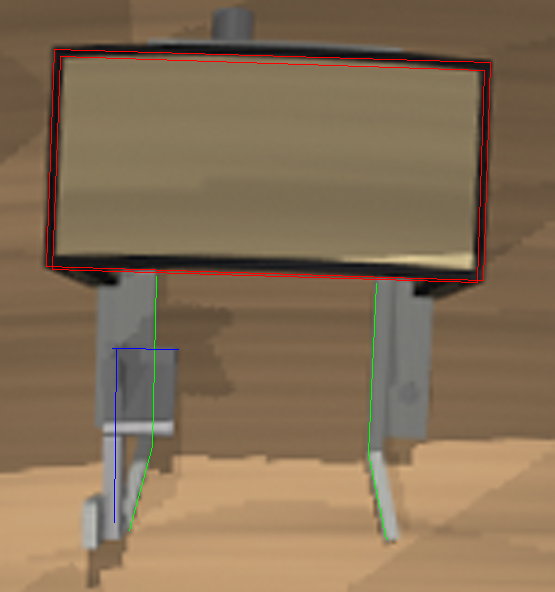

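>>> {"api": "step_arm", "payload": {
  "targets": [
    [[-0.2,-5,0,-1,8.5],[-0.4,-10,0,-2,8.5],[-0.6,-15,0,-3,8.5],[-0.8,-20,0,-4,8.5],[-1,-25,0,-5,8.5],[-1.2,-30,0,-6,8.5],[-1.5,-35,0,-8,8.5],[-1.8,-40,0,-9,8.5],[-2.1,-44.5,0,-10,8.5],[-2.1,-44.5,0,-10,8.5]]
  ]
}}

```text
t: 3.85
ee_pos: [458.9, 196.9, 331.1]
ee_rot: [[0.984, 0.176, -0.001], [0.176, -0.984, 0.0], [-0.0, -0.0, -1.0]]
ft_force: [0.3, -0.7, -0.3]
opening: 0.997
```

Run:
```python
from h import *
from plant import robot
s=robot.state(); print(s["t"],s["ee_pos"].round(1),s["ee_rot"].round(3).tolist(),s["qd"].round(3))
c=cap(robot,"wrist","w2")
for q in ["box_mid","stand"]: print(q,[( [round(v) for v in d["bbox"]],round(d["score"],2)) for d in robot.find_in(q,c)])
cv2.imwrite("pics/w2b.png",cv2.resize(c["color"][:,:,::-1],(800,500),interpolation=cv2.INTER_CUBIC))
```

```text
3.85 [458.9 196.9 331.1] [[0.984, 0.176, -0.001], [0.176, -0.984, 0.0], [-0.0, -0.0, -1.0]] [-0.058 -0.014  0.013 -0.024  0.007 -0.033]
box_mid [([262, 230, 330, 296], 0.98), ([166, 142, 253, 232], 0.88), ([279, 44, 343, 122], 0.61), ([526, 77, 632, 194], 0.21)]
stand [([271, 39, 355, 139], 0.7), ([431, 17, 555, 157], 0.67), ([83, 154, 137, 220], 0.63), ([582, 103, 636, 220], 0.48)]
```

View pics/w2b.png

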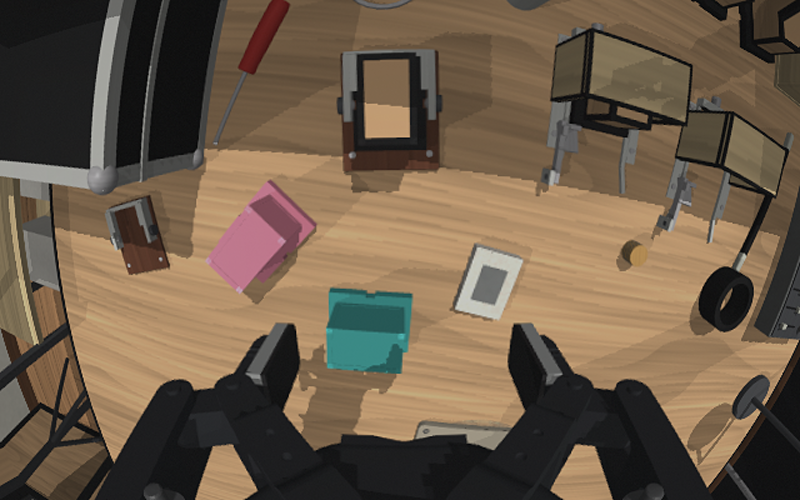

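Run:
```python
import cv2
a=cv2.imread("pics/w2.png"); cv2.imwrite("pics/w2c.png",cv2.resize(a[30:145,255:370],None,fx=5,fy=5,interpolation=cv2.INTER_CUBIC));
```

```text
(no output)
```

View pics/w2c.png

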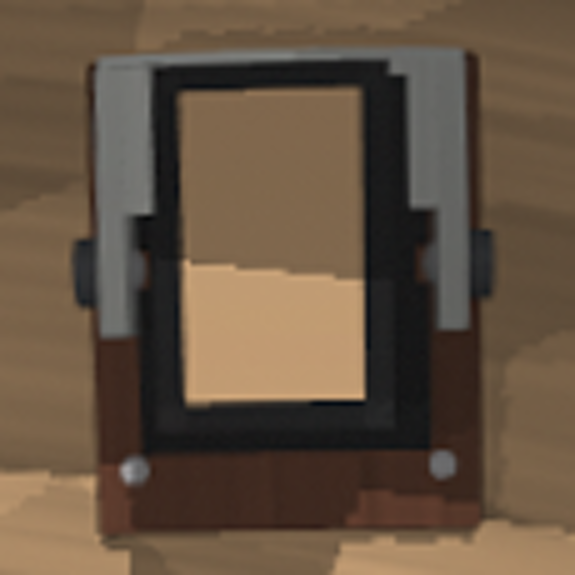

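Run:
```python
from h import *
import pickle
from scipy.optimize import least_squares
c=pickle.load(open("pics/w2.pkl","rb"))
o=lambda x,y:(255+x/5,30+y/5)
obs=[((-80,58,8),o(103,537)),((-80,-58,8),o(483,526)),((-55,42,24),o(143,452)),((-55,-42,24),o(430,447)),((45,28,94),o(152,64)),((45,-28,94),o(389,60))]
P=[a for a,_ in obs];U=np.array([b for _,b in obs])
f=lambda p:(proj(c,frame(p[:2],p[2],P))-U).ravel()
r=least_squares(f,[556,226,.17]); print(r.x.round(3),np.degrees(r.x[2]).round(2)); print(r.fun.reshape(-1,2).round(1))
x=r.x
pan=unproj(c,[o(178,92),o(362,88),o(366,402),o(187,405)],94); print(pan.mean(0).round(1), np.linalg.norm(pan-np.roll(pan,1,0),axis=1))
im=cv2.resize(c["color"][:,:,::-1][30:145,255:370],None,fx=5,fy=5,interpolation=cv2.INTER_CUBIC)
def L(a,b,col=(0,0,255)):
    q=(proj(c,frame(x[:2],x[2],[a,b]))-[255,30])*5; q=q.round().astype(int); cv2.line(im,tuple(map(int,q[0])),tuple(map(int,q[1])),col,1)
def R(x0,x1,y,z,col):
    L((x0,y,z),(x1,y,z),col);L((x0,-y,z),(x1,-y,z),col);L((x0,y,z),(x0,-y,z),col);L((x1,y,z),(x1,-y,z),col)
R(-80,66,58,8,(0,0,255));R(-55,55,42,24,(0,255,0));R(-45,45,28,94,(255,255,0))
cv2.imwrite("pics/w2d.png",im)
```

```text
[5.65730e+02 2.33594e+02 1.94000e-01] 11.1
[[-0.7 -0.5]
 [ 0.2  0.1]
 [-0.1  0.3]
 [ 0.7  0. ]
 [ 0.3  0.3]
 [-0.4 -0.3]]
[564.7 233.5  94. ] [77.75294575 44.07965133 77.69274791 43.35702244]
```

View pics/w2d.png

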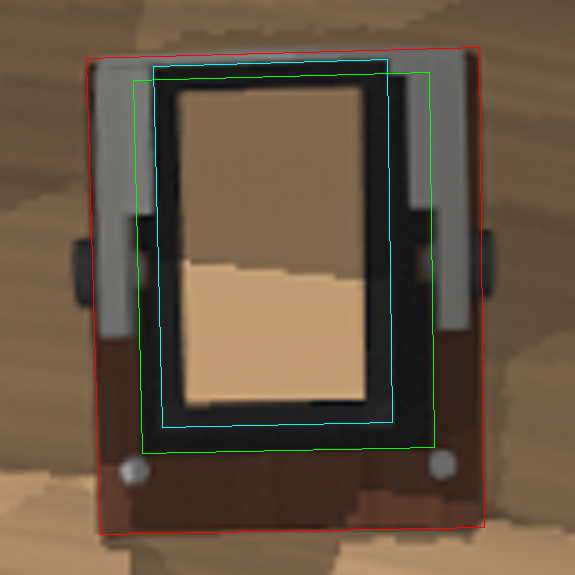

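>>> {"api": "step_arm", "payload": {
  "targets": [
    [[4,-0.8,1,-0.5,8.5],[8,-1.5,4,-1,8.5],[8.9,-1.7,8,-1,8.5],[8.9,-1.7,12,-1,8.5],[8.9,-1.7,16,-1,8.5],[8.9,-1.7,20,-1,8.5],[8.9,-1.7,23,-1,8.5],[8.9,-1.7,26,-1,8.5],[8.9,-1.7,27.7,-1,8.5],[8.9,-1.7,27.7,-1,8.5]]
  ]
}}

```text
t: 5.25
ee_pos: [543.5, 224.6, 53.0]
ee_rot: [[0.982, 0.188, -0.003], [0.188, -0.982, -0.002], [-0.003, 0.001, -1.0]]
ft_force: [0.2, 1.1, 0.1]
opening: 0.995
```

Run:
```python
from h import *
from plant import robot
s=robot.state(); print(s["t"],s["ee_pos"].round(1),s["ee_rot"].round(3).tolist(),s["ft_force"].round(1))
c=cap(robot,"wrist","w3")
cv2.imwrite("pics/w3b.png",cv2.resize(c["color"][:,:,::-1],(800,500),interpolation=cv2.INTER_CUBIC))
```

```text
5.25 [543.5 224.6  53. ] [[0.982, 0.188, -0.003], [0.188, -0.982, -0.002], [-0.003, 0.001, -1.0]] [0.2 1.1 0.1]
```

View pics/w3b.png

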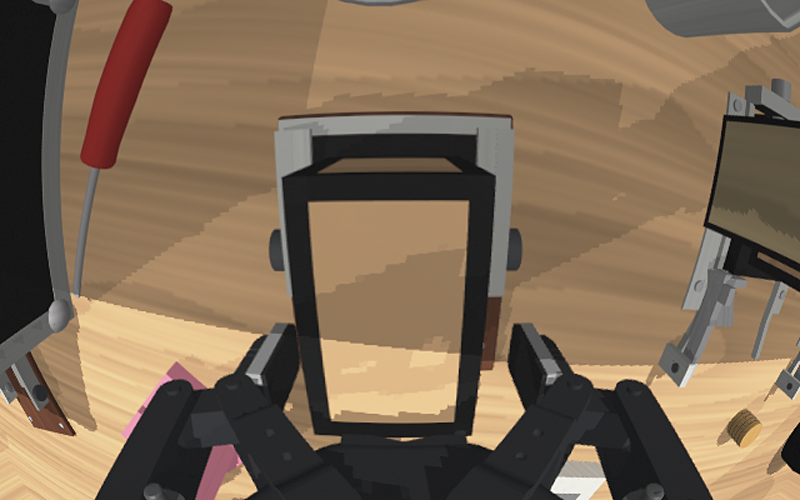

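>>> {"api": "step_arm", "payload": {
  "targets": [
    [[0.1,-0.45,0,0,8.5],[0.1,-0.45,0,0,8.5],[0.1,-0.45,0,0,7],[0.1,-0.45,0,0,6],[0.1,-0.45,0,0,5],[0.1,-0.45,0,0,4],[0.1,-0.45,0,0,4],[0.1,-0.45,0,0,4],[0.1,-0.45,0,0,4],[0.1,-0.45,0,0,4]]
  ],
  "grip_force": 60
}}

```text
t: 6.55
ee_pos: [544.8, 229.9, 54.8]
ee_rot: [[0.982, 0.189, -0.0], [0.189, -0.982, -0.001], [-0.0, 0.001, -1.0]]
ft_force: [-0.5, -1.5, 5.4]
opening: 0.646
```

>>> {"api": "step_arm", "payload": {
  "targets": [
    [[-0.4,0,0,0,4],[-0.8,0,0,0,4],[-1.2,0,0,0,4],[-2,0,0,0,4],[-3,0,0,0,4],[-4,0,0,0,4],[-5.2,0,0,0,4],[-6.5,0,0,0,4],[-8,0,0,0,4],[-8.5,0,0,0,4]]
  ]
}}

```text
t: 7.8
ee_pos: [460.5, 213.8, 54.8]
ee_rot: [[0.982, 0.189, -0.0], [0.189, -0.982, -0.001], [-0.0, 0.001, -1.0]]
ft_force: [2.0, 0.3, 0.7]
opening: 0.649
```

Run:
```python
from h import *
from plant import robot
s=robot.state(); print(s["t"],s["ee_pos"].round(1),s["ee_rot"].round(3).tolist(),s["ft_force"].round(1))
c=cap(robot,"wrist","w4")
cv2.imwrite("pics/w4b.png",cv2.resize(c["color"][:,:,::-1],(800,500),interpolation=cv2.INTER_CUBIC))
```

```text
7.8 [460.5 213.8  54.8] [[0.982, 0.189, -0.0], [0.189, -0.982, -0.001], [-0.0, 0.001, -1.0]] [2.  0.3 0.7]
```

View pics/w4b.png

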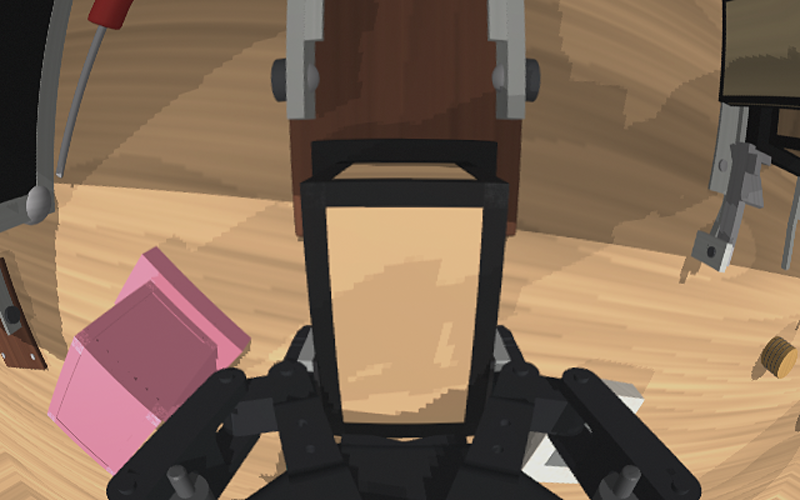

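Run:
```python
from h import *
import pickle
c=pickle.load(open("pics/w4.pkl","rb"))
p=np.array([(326,207),(483,207),(476,424),(343,424)])/1.25
P=unproj(c,p,94); m=P.mean(0)
ax=(P[0]+P[1]-P[2]-P[3]); yaw=np.degrees(np.arctan2(ax[1],ax[0]))
d=m[:2]-np.array([460.5,213.8]); x=np.array([.982,.189]); y=np.array([.189,-.982])
print(P.round(1),m,yaw,"tool x,y off",d@x,d@y)
```

```text
[[514.9 247.2  94. ]
 [523.1 204.9  94. ]
 [446.9 185.8  94. ]
 [438.1 233.   94. ]] [480.74017639 217.70292642  94.        ] 12.307651845877704 tool x,y off 20.61350630923797 -0.007280409277819968
```

>>> {"api": "step_arm", "payload": {
  "targets": [
    [[0,0,-2,0,4],[0,0,-5,0,4],[-0.5,1.5,-8,0,4],[-1.5,5,-9,1,4],[-3,9.5,-9,3,4],[-4.5,14,-9,4.5,4],[-6,18.5,-9,6,4],[-7.4,23,-9,7.5,4],[-8.8,27.5,-9,9,4],[-9.6,30,-9,10,4]]
  ]
}}

```text
t: 9.1
ee_pos: [421.5, -100.7, 144.4]
ee_rot: [[1.0, 0.013, -0.003], [0.013, -1.0, -0.0], [-0.003, 0.0, -1.0]]
ft_force: [0.7, 0.0, -2.4]
opening: 0.646
```

Run:
```python
from h import *
from plant import robot
s=robot.state(); print(s["t"],s["ee_pos"].round(1),s["ee_rot"].round(4).tolist(),s["ft_force"].round(1))
R=s["ee_rot"]; yaw=np.degrees(np.arctan2(R[1,0],R[0,0]))
print(R.T@(np.array([405.9,-238.9,100])-s["ee_pos"]),"turn",yaw+1.86)
c=cap(robot,"wrist","w5")
cv2.imwrite("pics/w5b.png",cv2.resize(c["color"][:,:,::-1],(800,500),interpolation=cv2.INTER_CUBIC))
```

```text
9.1 [ 421.5 -100.7  144.4] [[0.9999, 0.013, -0.0027], [0.013, -0.9999, -0.0005], [-0.0027, 0.0004, -1.0]] [ 0.7  0.  -2.4]
[-17.30890565 138.00408352  44.46536887] turn 2.607497228849933
```

View pics/w5b.png

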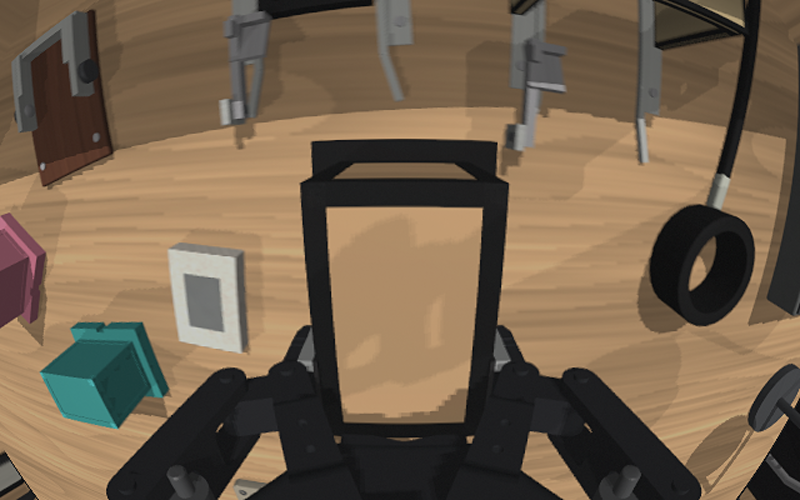

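>>> {"api": "step_arm", "payload": {
  "targets": [
    [[-0.5,4,0,1,4],[-1,8,0,2,4],[-1.5,11.5,0,2.6,4],[-1.7,13.8,0,2.6,4],[-1.7,13.8,1.5,2.6,4],[-1.7,13.8,4,2.6,4],[-1.7,13.8,6.5,2.6,4],[-1.7,13.8,8.3,2.6,4],[-1.7,13.8,8.8,2.6,4],[-1.7,13.8,8.8,2.6,4]]
  ]
}}

```text
t: 10.4
ee_pos: [405.4, -240.1, 56.1]
ee_rot: [[0.999, -0.033, -0.004], [-0.033, -0.999, -0.001], [-0.004, 0.001, -1.0]]
ft_force: [-0.5, 0.0, -1.7]
opening: 0.647
```

Run:
```python
from h import *
from plant import robot
s=robot.state(); print(s["t"],s["ee_pos"].round(1),s["ee_rot"].round(4).tolist(),s["ft_force"].round(1))
R=s["ee_rot"]; yaw=np.degrees(np.arctan2(R[1,0],R[0,0])); print(yaw)
print(R.T@(np.array([405.9,-238.9,46.8])-s["ee_pos"]),"turn",yaw+1.86)
c=cap(robot,"wrist","w6")
cv2.imwrite("pics/w6b.png",cv2.resize(c["color"][:,:,::-1],(800,500),interpolation=cv2.INTER_CUBIC))
```

```text
10.4 [ 405.4 -240.1   56.1] [[0.9995, -0.0328, -0.0041], [-0.0329, -0.9995, -0.0011], [-0.0041, 0.0012, -1.0]] [-0.5  0.  -1.7]
-1.882606519302071
[ 0.5148767  -1.26819556  9.33150932] turn -0.022606519302070804
```

View pics/w6b.png

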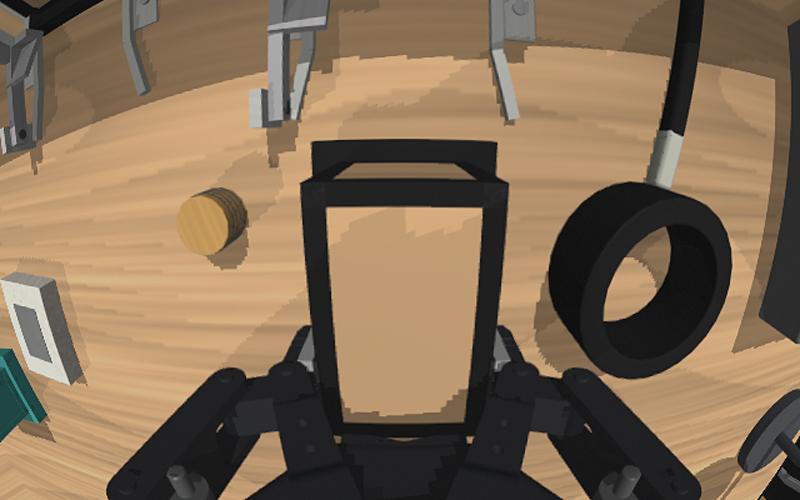

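>>> {"api": "step_arm", "payload": {
  "targets": [
    [[0,-0.1,0.3,0,4],[0,-0.1,0.6,0,4],[0,-0.1,0.8,0,4],[0,-0.1,0.9,0,4],[0,-0.1,0.95,0,4],[0,-0.1,0.95,0,4],[0.5,-0.1,0.95,0,4],[1,-0.1,0.95,0,4],[1.5,-0.1,0.95,0,4],[1.5,-0.1,0.95,0,4]]
  ]
}}

```text
t: 11.7
ee_pos: [421.4, -240.2, 47.4]
ee_rot: [[0.999, -0.033, -0.003], [-0.033, -0.999, -0.002], [-0.003, 0.002, -1.0]]
ft_force: [-0.2, -0.6, -3.5]
opening: 0.645
```

>>> {"api": "step_arm", "payload": {
  "targets": [
    [[0,-0.1,0.06,0,4],[0,-0.1,0.12,0,4],[0.7,-0.1,0.15,0,4],[1.4,-0.1,0.15,0,4],[2.1,-0.1,0.15,0,4],[2.8,-0.1,0.15,0,4],[3.5,-0.1,0.15,0,4],[4.2,-0.1,0.15,0,4],[5,-0.1,0.15,0,4],[5,-0.1,0.15,0,4]]
  ]
}}

```text
t: 12.95
ee_pos: [472.4, -241.6, 46.9]
ee_rot: [[0.999, -0.033, -0.001], [-0.033, -0.999, -0.003], [-0.001, 0.003, -1.0]]
ft_force: [-0.2, -0.6, 5.1]
opening: 0.646
```

```bash
cat >> h.py <<'E'
def rk(p,rack=(566.8,-244.1,-.0325)):
    c,s=np.cos(rack[2]),np.sin(rack[2]); d=np.array(p[:2])-rack[:2]; return (c*d[0]+s*d[1], -s*d[0]+c*d[1])
E
python3 - <<'E'
from h import *
from plant import robot
s=robot.state(); print(s["t"],s["ee_pos"].round(1),rk(s["ee_pos"]),s["ft_force"].round(1),s["wrist_torque"].round(2))
c=cap(robot,"wrist","w7")
cv2.imwrite("pics/w7b.png",cv2.resize(c["color"][:,:,::-1],(800,500),interpolation=cv2.INTER_CUBIC))
c=cap(robot,"scene","s7")
cv2.imwrite("pics/s7b.png",cv2.resize(c["color"][:,:,::-1][170:340,120:380],None,fx=3,fy=3,interpolation=cv2.INTER_CUBIC))
E
```

```text
12.95 [ 472.4 -241.6   46.9] (np.float64(-94.42907352318531), np.float64(-0.5349193492693383)) [-0.2 -0.6  5.1] [ 0.   -0.06 -0.02]
```

View pics/w7b.png

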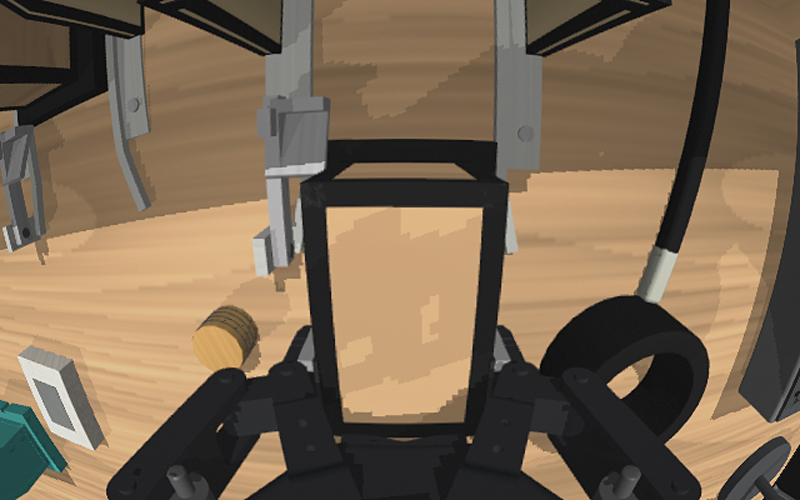

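View pics/s7b.png

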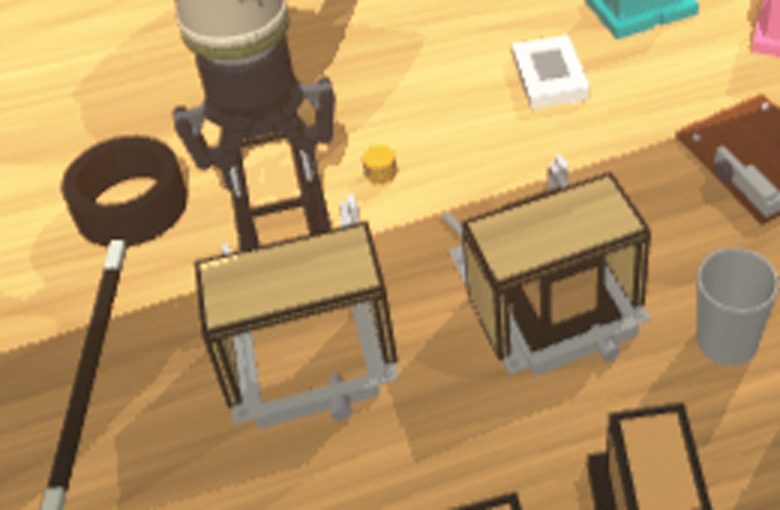

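>>> {"api": "step_arm", "payload": {
  "targets": [
    [[0.8,-0.05,-0.03,0,4],[1.8,-0.05,-0.03,0,4],[2.8,-0.05,-0.03,0,4],[3.8,-0.05,-0.03,0,4],[4.8,-0.05,-0.03,0,4],[5.8,-0.05,-0.03,0,4],[6.8,-0.05,-0.03,0,4],[7.8,-0.05,-0.03,0,4],[8.8,-0.05,-0.03,0,4],[9.5,-0.05,-0.03,0,4]]
  ]
}}

```text
t: 14.3
ee_pos: [568.0, -244.1, 47.0]
ee_rot: [[0.999, -0.033, -0.0], [-0.033, -0.999, -0.003], [-0.0, 0.003, -1.0]]
ft_force: [-1.6, 1.2, -1.0]
opening: 0.648
```

Run:
```python
from h import *
from plant import robot
s=robot.state(); print(s["t"],s["ee_pos"].round(1),rk(s["ee_pos"]),s["ft_force"].round(1),s["wrist_torque"].round(2))
c=cap(robot,"wrist","w8")
cv2.imwrite("pics/w8b.png",cv2.resize(c["color"][:,:,::-1],(800,500),interpolation=cv2.INTER_CUBIC))
```

```text
14.3 [ 568.  -244.1   47. ] (np.float64(1.2386603630906865), np.float64(0.05339715754771346)) [-1.6  1.2 -1. ] [0.12 0.28 0.1 ]
```

View pics/w8b.png

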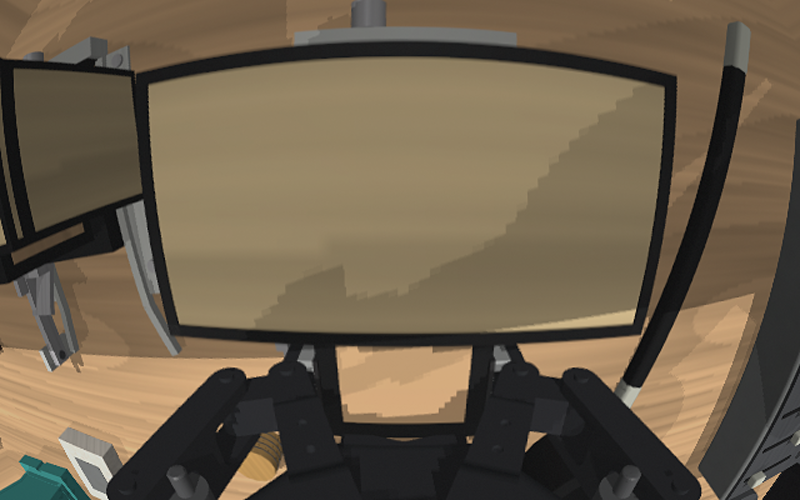

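>>> {"api": "step_arm", "payload": {
  "targets": [
    [[0,0,0,0,6.5],[0,0,0,0,7.2],[0,0,0,0,7.2],[0,0,-1,0,7.2],[0,0,-3.5,0,7.2],[0,0,-6.5,0,7.2],[-1.5,-0.3,-7.5,0,7.2],[-4,-0.6,-7.5,0,4],[-6,-0.8,-7.5,0,0],[-6,-0.8,-7.5,0,0]]
  ]
}}

```text
t: 15.6
ee_pos: [508.3, -233.9, 122.9]
ee_rot: [[0.999, -0.033, 0.001], [-0.033, -0.999, -0.004], [0.001, 0.004, -1.0]]
ft_force: [-0.5, 0.8, -0.2]
opening: 0.206
```

Run:
```python
from h import *
from plant import robot
s=robot.state(); print(s["t"],s["ee_pos"].round(1),rk(s["ee_pos"]),s["ft_force"].round(1),s["opening"])
c=cap(robot,"wrist","w9")
cv2.imwrite("pics/w9b.png",cv2.resize(c["color"][:,:,::-1],(800,500),interpolation=cv2.INTER_CUBIC))
```

```text
15.6 [ 508.3 -233.9  122.9] (np.float64(-58.7495364129685), np.float64(8.256940580216165)) [-0.5  0.8 -0.2] 0.20585110894109296
```

View pics/w9b.png

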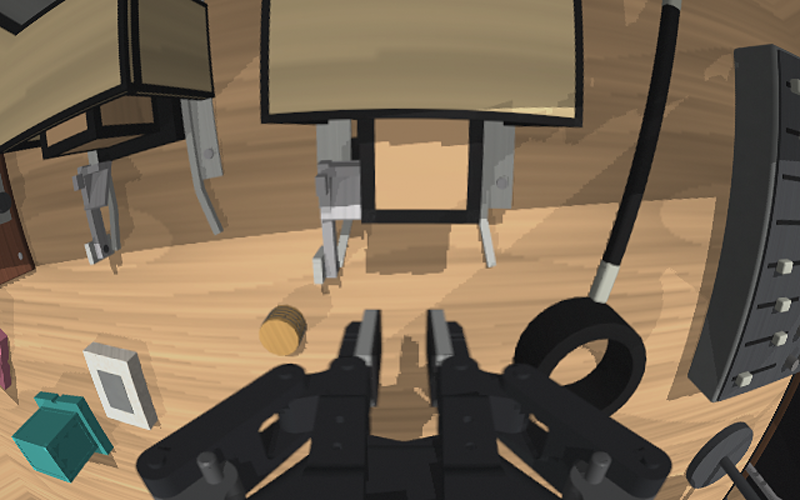

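>>> {"api": "step_arm", "payload": {
  "targets": [
    [[0,0,1,0,0],[0,0,3,0,0],[0,0,5,0,0],[0,0,7,0,0],[0,0,8.3,0,0],[0,0,8.7,0,0],[0.5,0,8.7,0,0],[1,0,8.7,0,0],[1.5,0,8.7,0,0],[1.5,0,8.7,0,0]]
  ]
}}

```text
t: 16.9
ee_pos: [525.1, -235.2, 36.6]
ee_rot: [[0.999, -0.033, 0.003], [-0.033, -0.999, -0.005], [0.003, 0.005, -1.0]]
ft_force: [0.4, -0.5, 0.5]
opening: 0.004
```

Run:
```python
from h import *
import pickle
from plant import robot
s=robot.state(); print(s["t"],s["ee_pos"].round(1),rk(s["ee_pos"]),s["ft_force"].round(1),s["opening"])
c=pickle.load(open("pics/w9.pkl","rb"))
for p in [(365,222),(482,222)]: print("rear top", rk(unproj(c,[np.array(p)/1.25],86)[0]))
c=cap(robot,"wrist","w10")
cv2.imwrite("pics/w10b.png",cv2.resize(c["color"][:,:,::-1],(800,500),interpolation=cv2.INTER_CUBIC))
```

```text
16.9 [ 525.1 -235.2   36.6] (np.float64(-41.956223379158985), np.float64(7.584748375058741)) [ 0.4 -0.5  0.5] 0.0038964635333689074
rear top (np.float64(-22.105280860135533), np.float64(27.74644538488877))
rear top (np.float64(-22.022587757594), np.float64(-28.579947405241807))
```

View pics/w10b.png

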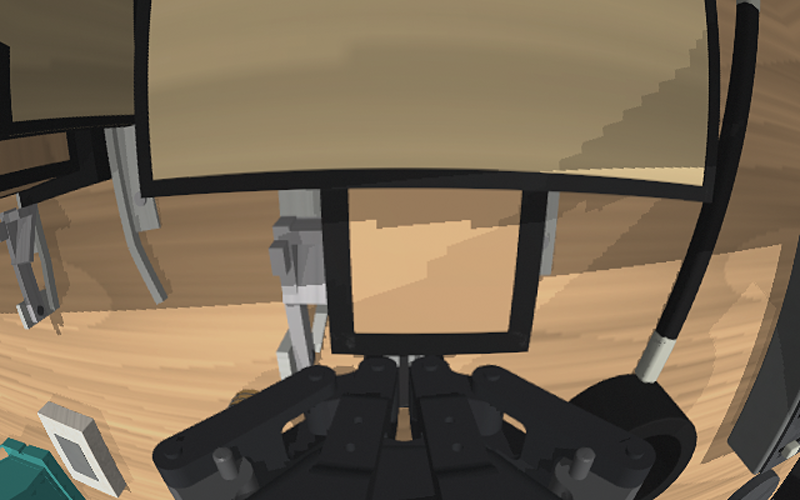

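>>> {"api": "step_arm", "payload": {
  "targets": [
    [[0.4,0,0,0,0],[0.8,0,0,0,0],[1.2,0,0,0,0],[1.6,0,0,0,0],[2,0,0,0,0],[2.4,0,0,0,0],[2.8,0,0,0,0],[3.1,0,0,0,0],[3.3,0,0,0,0],[3.3,0,0,0,0]]
  ]
}}

```text
t: 18.2
ee_pos: [558.1, -236.2, 36.6]
ee_rot: [[0.999, -0.033, 0.003], [-0.033, -0.999, -0.005], [0.003, 0.005, -1.0]]
ft_force: [0.6, -0.2, 0.3]
opening: -0.001
```

Run:
```python
from h import *
from plant import robot
s=robot.state(); print(s["t"],s["ee_pos"].round(1),rk(s["ee_pos"]),s["ft_force"].round(1),s["wrist_torque"].round(2))
c=cap(robot,"wrist","w11")
cv2.imwrite("pics/w11b.png",cv2.resize(c["color"][:,:,::-1],(800,500),interpolation=cv2.INTER_CUBIC))
c=cap(robot,"scene","s11")
cv2.imwrite("pics/s11b.png",cv2.resize(c["color"][:,:,::-1][180:330,160:360],None,fx=4,fy=4,interpolation=cv2.INTER_CUBIC))
```

```text
18.2 [ 558.1 -236.2   36.6] (np.float64(-8.967955210617442), np.float64(7.655023404461886)) [ 0.6 -0.2  0.3] [-0.    0.08 -0.03]
```

View pics/w11b.png

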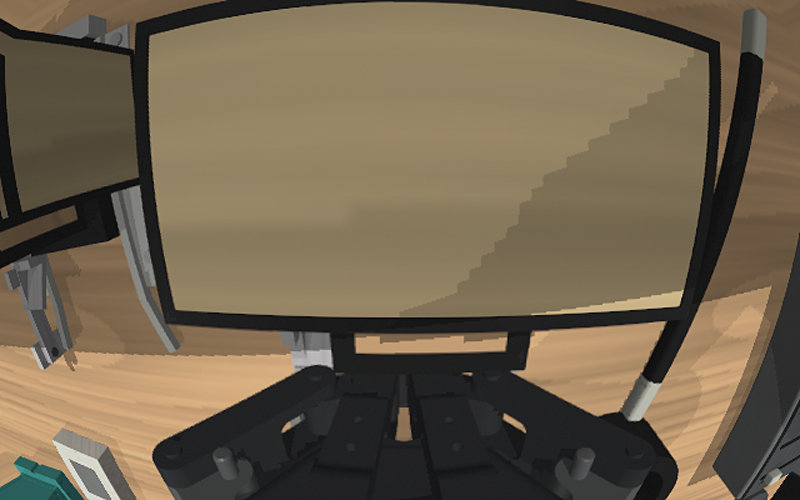

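View pics/s11b.png

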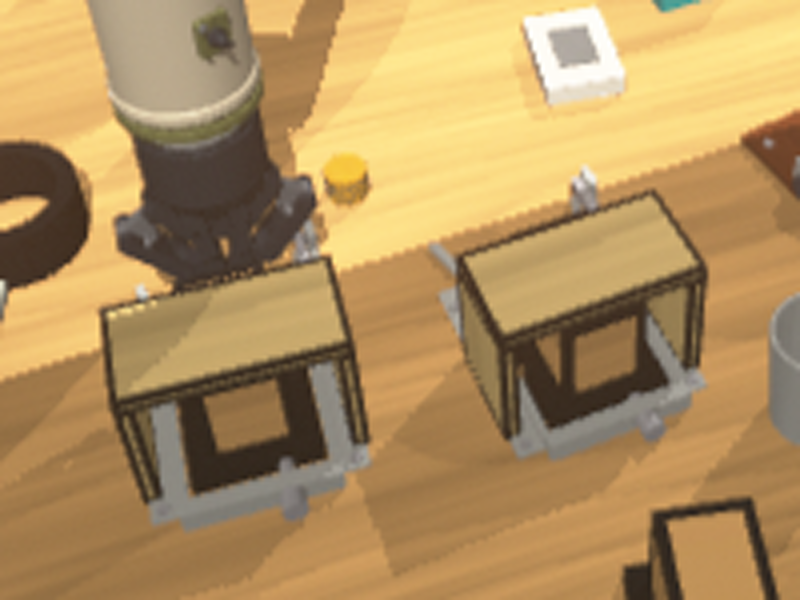

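Run:
```python
from h import *
import pickle
c=pickle.load(open("pics/w11.pkl","rb"))
for p in [(335,372),(525,370)]: print("rear top", rk(unproj(c,[np.array(p)/1.25],86)[0]))
```

```text
rear top (np.float64(3.4444058971911558), np.float64(29.301270201614415))
rear top (np.float64(3.0276055938113036), np.float64(-27.740011438386315))
```

>>> {"api": "step_arm", "payload": {
  "targets": [
    [[0.15,0,0,0,0],[0.3,0,0,0,0],[0.45,0,0,0,0],[0.55,0,0,0,0],[0.65,0,0,0,0],[0.75,0,0,0,0],[0.82,0,0,0,0],[0.9,0,0,0,0],[0.9,0,0,0,0],[0.9,0,0,0,0]]
  ]
}}

```text
t: 19.55
ee_pos: [566.1, -236.5, 36.5]
ee_rot: [[0.999, -0.033, 0.001], [-0.033, -0.999, -0.004], [0.001, 0.004, -1.0]]
ft_force: [-7.0, 0.3, 2.4]
opening: -0.001
```

Run:
```python
from h import *
from plant import robot
s=robot.state(); print(s["t"],s["ee_pos"].round(1),rk(s["ee_pos"]),s["ft_force"].round(1),s["wrist_torque"].round(2))
c=cap(robot,"wrist","w12")
cv2.imwrite("pics/w12b.png",cv2.resize(c["color"][:,:,::-1][200:340,180:480],None,fx=2.6,fy=2.6,interpolation=cv2.INTER_CUBIC))
c=cap(robot,"scene","s12")
cv2.imwrite("pics/s12b.png",cv2.resize(c["color"][:,:,::-1][180:330,160:360],None,fx=4,fy=4,interpolation=cv2.INTER_CUBIC))
```

```text
19.55 [ 566.1 -236.5   36.5] (np.float64(-0.9130909668042537), np.float64(7.5601060476154)) [-7.   0.3  2.4] [0.06 0.81 0.02]
```

View pics/w12b.png

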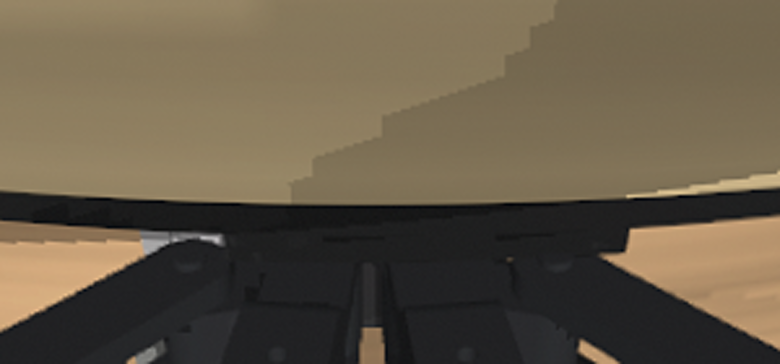

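View pics/s12b.png

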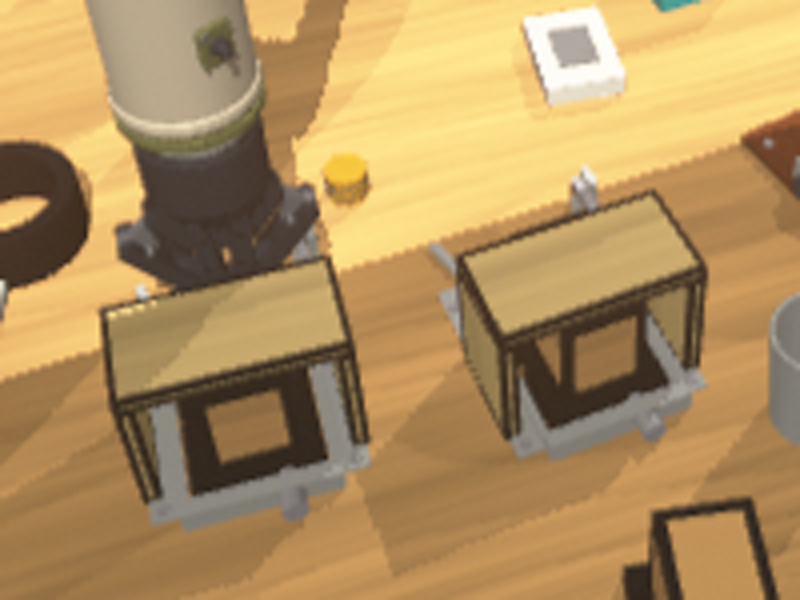

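>>> {"api": "step_arm", "payload": {
  "targets": [
    [[0.05,0,0,0,0],[0.1,0,0,0,0],[0.15,0,0,0,0],[0.2,0,0,0,0],[0.25,0,0,0,0],[0.25,0,0,0,0],[0.25,0,0,0,0],[0.25,0,0,0,0],[0.25,0,0,0,0],[0.25,0,0,0,0]]
  ]
}}

```text
t: 20.9
ee_pos: [568.0, -236.7, 36.5]
ee_rot: [[0.999, -0.033, -0.0], [-0.033, -0.999, -0.004], [-0.0, 0.004, -1.0]]
ft_force: [-5.5, 0.4, 1.8]
opening: -0.001
```

Run:
```python
from h import *
from plant import robot
s=robot.state(); print(s["t"],s["ee_pos"].round(1),rk(s["ee_pos"]),s["ft_force"].round(1),s["wrist_torque"].round(2))
```

```text
20.9 [ 568.  -236.7   36.5] (np.float64(0.9101840615785246), np.float64(7.450839967549353)) [-5.5  0.4  1.8] [0.05 0.69 0.02]
```

The push force fell from 7 to 5.5 N although the box moved 1.9 mm farther, so the catch has probably dropped. I'll back off slowly and look.

>>> {"api": "step_arm", "payload": {
  "targets": [
    [[-0.2,0,0,0,0],[-0.4,0,0,0,0],[-0.6,0,0,0,0],[-1,0,0,0,0],[-2,0,0,0,0],[-4,0,0,0,0],[-5,0,-2,0,0],[-6,0,-6,0,0],[-7,0,-9,0,0],[-7,0,-9,0,0]]
  ]
}}

```text
t: 22.15
ee_pos: [499.0, -235.1, 129.8]
ee_rot: [[0.999, -0.033, 0.004], [-0.033, -0.999, -0.007], [0.005, 0.007, -1.0]]
ft_force: [0.3, -0.3, 0.7]
opening: -0.002
```

Run:
```python
from h import *
from plant import robot
s=robot.state(); print(s["t"],s["ee_pos"].round(1),rk(s["ee_pos"]),s["ft_force"].round(1))
c=cap(robot,"wrist","w13")
cv2.imwrite("pics/w13b.png",cv2.resize(c["color"][:,:,::-1][0:230,120:480],None,fx=2.2,fy=2.2,interpolation=cv2.INTER_CUBIC))
```

```text
22.15 [ 499.  -235.1  129.8] (np.float64(-68.0587024092366), np.float64(6.818021325393927)) [ 0.3 -0.3  0.7]
```

View pics/w13b.png

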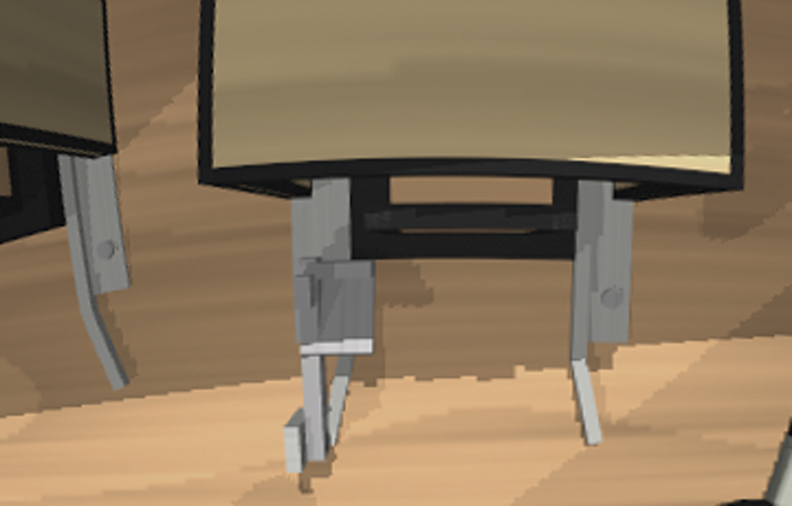

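Run:
```python
from h import *
import pickle
c=pickle.load(open("pics/w13.pkl","rb"));c1=pickle.load(open("pics/w1.pkl","rb"))
g=lambda x,y:np.array([120+x/2.2,y/2.2])
o=lambda x,y:np.array([250+x/3.7,5+y/3.7])
for p in [(380,259),(570,259)]: print("board rear", np.round(rk(unproj(c,[g(*p)],16)[0]),1))
# catch features: nose front-edge right corner top, nose far right corner
for n,a,b in [("near R",o(173,423),g(373,340)),("near L",o(104,423),g(302,345)),("far R",o(178,349),g(375,262))]:
    o1,d1=ray(c1,[a]);o2,d2=ray(c,[b]);d1=d1[0]/np.linalg.norm(d1);d2=d2[0]/np.linalg.norm(d2)
    t=np.linalg.lstsq(np.stack([d1,-d2],1),o2-o1,rcond=None)[0]
    p,q=o1+t[0]*d1,o2+t[1]*d2; m=(p+q)/2
    print(n,np.round(rk(m),1),m[2].round(1),"gap",np.linalg.norm(p-q).round(2))
s=(566.8,-244.1)
im=cv2.resize(c["color"][:,:,::-1][0:230,120:480],None,fx=2.2,fy=2.2,interpolation=cv2.INTER_CUBIC)
```

```text
board rear [ 1.2 31.9]
board rear [  1.6 -39.4]
near R [-29.6  34.8] 17.0 gap 0.48
near L [-29.6  60.9] 25.4 gap 0.06
far R [ 0.  33.6] 16.3 gap 0.43
```

Run:
```python
from h import *
import pickle
from plant import robot
c=pickle.load(open("pics/w13.pkl","rb"));c9=pickle.load(open("pics/w9.pkl","rb"));c1=pickle.load(open("pics/w1.pkl","rb"))
R=(566.8,-244.1)
th=0.13
def rot(p): 
    dx,dz=p[0]+70,p[2]-19; return (-70+dx*np.cos(th)-dz*np.sin(th),p[1],19+dx*np.sin(th)+dz*np.cos(th))
for p in [(0,33.6,16.3),(-29.6,34.8,17),(-29.6,60.9,25.4)]:
    for n,cc in(("w13",c),("w9",c9)):
        print(n,p,"shut",proj(cc,frame(R,-.0325,[p]))[0].round(1),"lifted",proj(cc,frame(R,-.0325,[rot(p)]))[0].round(1))
im=c9["color"][:,:,::-1]; cv2.imwrite("pics/w9z.png",cv2.resize(im[100:240,240:340],None,fx=4,fy=4,interpolation=cv2.INTER_CUBIC))
im=c["color"][:,:,::-1]; cv2.imwrite("pics/w13z.png",cv2.resize(im[90:220,230:310],None,fx=4,fy=4,interpolation=cv2.INTER_CUBIC))
```

```text
w13 (0, 33.6, 16.3) shut [290.7 119.2] lifted [289.6 120. ]
w9 (0, 33.6, 16.3) shut [292.3 130.6] lifted [291.2 131.9]
w13 (-29.6, 34.8, 17) shut [289.9 154.6] lifted [289.2 155.7]
w9 (-29.6, 34.8, 17) shut [291.5 166.7] lifted [290.9 168.1]
w13 (-29.6, 60.9, 25.4) shut [257.3 156.8] lifted [256.1 159.3]
w9 (-29.6, 60.9, 25.4) shut [258.3 169.2] lifted [257.1 172. ]
```

View pics/w9z.png

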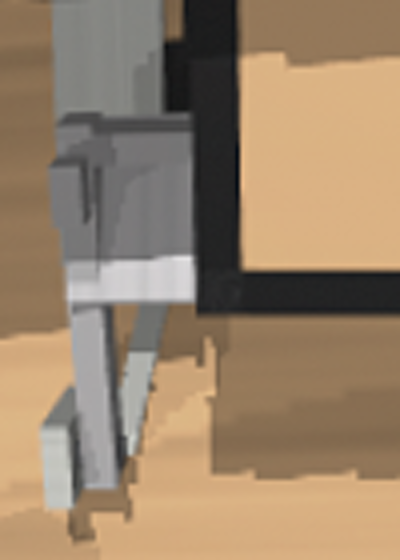

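View pics/w13z.png

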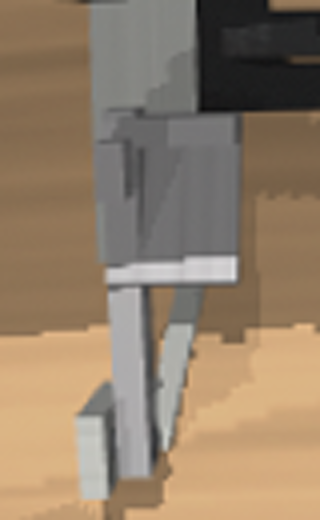

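The lifted catch (w9) showed a thick white nose face. In w13 it is thin again, as in the first shut view, and lies just behind the board's rear edge. The catch is down and the arm is clear, so I'll hand in.

Run:
```python
from plant import robot
s=robot.state(); print(s["t"],s["ft_force"].round(1))
print(robot.job_done())
```

```text
22.2 [ 0.2 -0.3 -1. ]
the job is handed in; nothing more can be done
None
```

I handed the job in at 22.2 s, with the box in the empty rack and the catch down behind it. The system reports no verdict, so what follows is from my own readings.

**What I did:** I gripped the box across its narrow sides near the rear and pulled it 85 mm off the stand. I carried it to the mouth and slid it in along the table so that its base board lifted the catch. I let go before the deck edge and pushed it the rest of the way with the closed fingers.

**Last checks:**
- **Push:** the wrist force read at most 7 N at the readings after each push. It then fell to 5.5 N while the box went 1.9 mm farther, which fits the catch dropping.
- **Box position:** the last wrist picture puts the base board's rear edge 1.2 to 1.6 mm inside the mouth. That makes the box centre about 56 mm in. The rear edge lies square to the rack, within about 0.01 rad. I did not measure the box's sideways position again after the push; at release it was within 1 mm of the middle line.
- **Catch:** its nose looks as it did shut at the start, and clearly different from when it was riding on the board. I judged this from the nose's appearance, because the change in position on the picture was only 1 to 3 pixels.
- **Clearance:** the arm had backed off and read no contact force. I did not measure the other things on the table again, but nothing in the pictures looked moved.

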